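# Feel for the started tin and tip it out on the scale

## Task

Two of the three tins on the plywood board are still packed tight with cartons; one has been started, so its contents slide about inside. Find the started tin by lifting tins clear and tilting them slowly mouth-up, feeling whether the weight shifts (the tins themselves weigh differently, so weight alone does not tell), then tip all of its contents out through its flap gently into the pan of the scale. Pour from no other tin, never tip a tin well mouth-down away from the pan, finish with all three tins standing upright on the board and nothing else left in the pan, and do not disturb the tape roll, spray bottle or carton beside the board.

Things in the scene. Friction and masses are not known exactly. Their poses are not given: they have to be found in the camera images.
- board: fixed plywood board on the bench, 300 (x) by 190 (y) by 12 mm; origin at the centre of its underside, so its top is 12 mm up. The three tins stand on it side by side along its x, 95 mm apart centre to centre, their long sides along its y and all mouths towards its +y.
- tin_a: plain aluminium tin, one of three alike: closed box 62 wide (x), 156 long (y), 56 mm high, walls 3 mm; origin at the centre of its underside, z up, mouth at the +y end. A black grip stands on its lid centred over the origin: a solid rib 14 thick (x), 60 long (y), 34 mm high, its top 90 mm above the underside. Empty, each tin weighs somewhere from 0.24 to 0.53 kg.
- tin_b: a tin exactly like tin_a outside. Two of the three (any) are packed: a shrink-wrapped row of three cartons, 52 x 144 x 46 mm, 0.45 kg, fills the tin within 6 mm. The third, the started one, holds a row of two, 52 x 96 x 46 mm, 0.30 kg, at mid-length at the start, free to slide 27 mm either way: about 0.08 N m more about the grip once at the back. Average the readings.
- tin_c: a tin exactly like tin_a outside. The rows inside are slick: they slide when a tin is tilted more than about 17 degrees and stay where they slid to when it is level again; 40 degrees mouth-down slides a row out through the flap.
- mouth_a (a point): point on tin_a: middle of the bottom edge of its mouth, 78 mm from the origin along y, 3 mm up. The mouth is closed by a light flap hinged along its top edge, which swings outward by itself when the mouth is tipped down, and stays shut mouth-up.
- mouth_b (a point): point on tin_b: middle of the bottom edge of its mouth, 78 mm from the origin along y, 3 mm up.
- mouth_c (a point): point on tin_c: middle of the bottom edge of its mouth, 78 mm from the origin along y, 3 mm up.
- pan (a joint): how far the sprung pan of the scale is pressed down, m: 0 empty, 0.0098 per 0.30 kg (300 N/m), end stop 0.024.
- pan_floor (a point): middle of the pan's floor, about 76 mm above the bench; axes as the scale's. The steel pan is a square tray, 220 mm outside, 212 mm inside, its rim 24 mm above this point. Under it is a black base 240 mm square; a white pillar 345 mm tall and 60 mm wide (its head 100) stands beside it at +y, from 108 mm off this point outwards.
- tape: loose bystander: a cardboard-brown tape roll lying flat, 100 mm across, 48 mm high, origin under its centre.
- spray: loose bystander: a white spray bottle, 60 mm across, 160 mm tall, origin under its centre.
- carton: loose bystander: a red and white carton standing, 75 x 50 x 100 mm tall, origin under its centre.
Not all that is in view belongs to the job. Leave any orange or pink look-alike of the tin_b alone.

How it is judged:
By the outcome, as a careful person would: the job done as asked, in the order asked, and still so for the second after the job is handed in, with the robot touching nothing.
It also fails if it takes over 72 s, if anything falls off the work surface, if the arm or the gripper's body presses on something with over 40 N, if the wrist force passes 120 N, or if a joint passes its speed limit or range.

## Robot

A 6-joint arm with a two-finger parallel gripper is mounted at the origin on the work surface. World frame = base frame: x ahead of the robot, y to its left, z up, the work surface at z = 0. Lengths are in m, angles in rad, forces in N, time in s.
With the tool pointing down it reaches from about 0.275 to 0.825 m from the base axis. Payload 4.9 kg.
Tool frame: the origin (TCP) lies midway between the tips of the shut fingers; the grasp point (between the pads) lies r.pinch_z behind it (r.pinch_z is the distance from the TCP to the grasp point, in m); z points along the fingers, y is the direction in which the jaws open and shut (so a half turn about z gives the same grasp; the last joint's range is limited). The gripper opens to 85 mm and grips with 20 to 120 N. Pads are 22 mm wide; open, the fingers measure 114 mm over their backs; the gripper's body (76 mm by 85 mm) begins 54 mm behind the grasp point. The pads swing forward as they close: fully open they stand 13 mm farther back than shut.
Start: joints at [1.181, 0.326, -0.193, 1.052, 0, 1.437], TCP at [0.139, 0.532, 0.193] pointing down, gripper open.
Joint ranges: [-2.65, 2.65], [-0.97, 1.79], [-1.3, 1.35], [-1.93, 2.1], [-1.47, 1.37], [-3.14, 3.14]. Speed limits (rad/s): [2.57, 2.57, 3.14, 3.14, 3.14, 3.14].

## Interface

Orientations are given as a unit quaternion [w, x, y, z].
In Python, from bench import r gives the robot as it stands.
- The arm moves only by the tool move_arm, never from a script. Its argument "deltas" is a list of rows, each a list of 7 numbers: the shift along the tool's x, y, z in cm, then the turn, a rotation vector about the tool's x, y, z in degrees, then the opening, from 0 (shut) to 1 (fully open). A call has 1 to 8 rows; each row shifts and turns the pose as measured when the row begins, along the tool's axes as they then stand; what a row does not reach is not made up. A row lasts 1/12 s, in which the tool goes at most 41.7 mm and 7.16 degrees, less where a joint would pass 70% of its speed; a pose out of reach is approached as far as the arm can. A call is refused whole if a number of a shift passes 4.17 or a number of a turn 7.16, either way. A call with a gripper value outside its range is refused whole. The fingers move at their own pace and stop on an object; "force" is the grip in N (left out, the last holds). Time passes only in rows, so rows that do not move let the fingers close. It gives the time, the measured TCP pose, the force and the opening at its end, in the units of the state.
- r.sense(): the state, without advancing time (a new reading comes with each control period).
- r.capture(name): name is "side" or "top" or "wrist"; returns the picture (480x640x3 uint8, red, green, blue); there is no depth.
- r.camera_info(name): a dict with "fx", "fy", "cx", "cy" (pixels), "rvec" (rotation vector, rad) and "tvec" (3), from world to camera coordinates, as OpenCV has them. Camera axes: x right, y down, z forward; pixel columns grow to the right and rows downward; lengths in m; the calibration is good to about 2 mm. A picture is of the moment at which its call begins: read the wrist's pose just before it. camera_info takes no time and is no camera call; for the wrist camera it gives the pose at the moment of the call.
- r.finish_job(): hands the job in, once; it reports no verdict.
The state is a dict: "clock": time; "joints": joint angles; "qvel": joint speeds; "joint_efforts": joint torques, N m; "eef_pos": TCP position; "tool_rot": TCP orientation; "force": force on the tool from outside, world axes, zero at the start; "wrist_torque": the same for the moment, N m; "finger_gap": finger opening in m.
Only numpy, scipy, OpenCV 4.12 (cv2) and the standard library are available. Lean on these libraries where they do the work, as an engineer would, in place of code of your own. Each camera call takes 0.05 s, during which the arm holds its last target. There are 200 camera calls.

## Working session

There is one attempt and no reset: what is moved stays moved. The work goes in short steps, Python scripts to look and compute and a tool call to move; the robot and the scene stay as the last step left them, time stands still between calls to the robot, and variables do not carry over. Pictures are saved under pics/ and viewed, about 8 in all and at most 12, crops included, and the job is handed in when it is done.

Besides the shell and the picture viewer there is one more tool, called after "Emit:" as name(argument=value, ...) on one line, values as JSON. move_arm: Moves the arm, as the interface text tells. Its arguments: {"type":"object","properties":{"deltas":{"type":"array"},"force":{"type":"number"}},"required":["deltas"]}

```bash
mkdir -p pics; ls; python3 - <<'E'
from bench import r
import cv2,numpy as np
for n in ("top","side"):
    cv2.imwrite(f"pics/{n}0.png",r.capture(n)[:,:,::-1])
    print(n,{k:np.round(v,3).tolist() for k,v in r.camera_info(n).items()})
print(r.sense(),r.pinch_z)
E
```

```text
pics
top {'fx': 470.909, 'fy': 470.909, 'cx': 326.984, 'cy': 227.036, 'rvec': [2.229, -1.963, 0.209], 'tvec': [-0.112, 0.47, 0.899]}
side {'fx': 622.242, 'fy': 622.242, 'cx': 331.105, 'cy': 240.761, 'rvec': [2.084, -0.773, 0.376], 'tvec': [-0.409, 0.213, 1.312]}
{'clock': 0.1, 'joints': array([ 1.18078219e+00,  3.26895966e-01, -1.93490423e-01,  1.05200663e+00,
       -1.00847284e-05,  1.43657904e+00]), 'qvel': array([-0.00074695, -0.00256881,  0.00078349,  0.00114828,  0.00158078,
       -0.00029542]), 'joint_efforts': array([ 1.52482251e-03, -4.44237328e+01,  2.63038552e+01,  7.78440619e-03,
       -2.21335125e-05,  8.31431265e-06]), 'eef_pos': array([0.13893391, 0.53155244, 0.19196344]), 'tool_rot': array([-2.02001145e-04,  1.27549973e-01,  9.91831824e-01, -7.72384992e-04]), 'force': array([-0.48030972,  0.03141733,  0.47972107]), 'wrist_torque': array([-0.01126884,  0.01355829,  0.00500492]), 'finger_gap': 0.08540103035079998} 0.0187
```

View pics/top0.png

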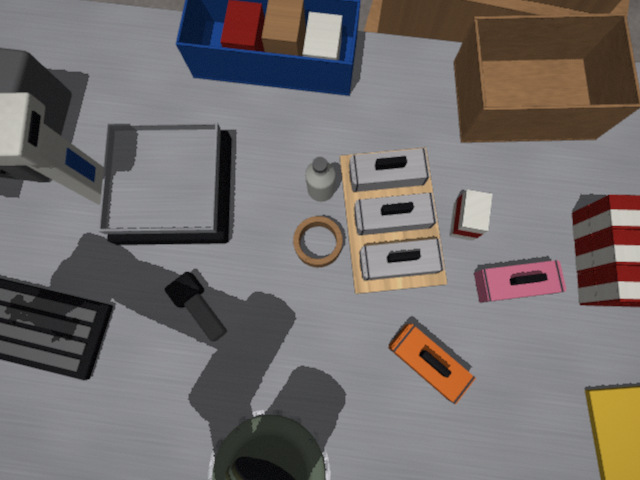

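View pics/side0.png

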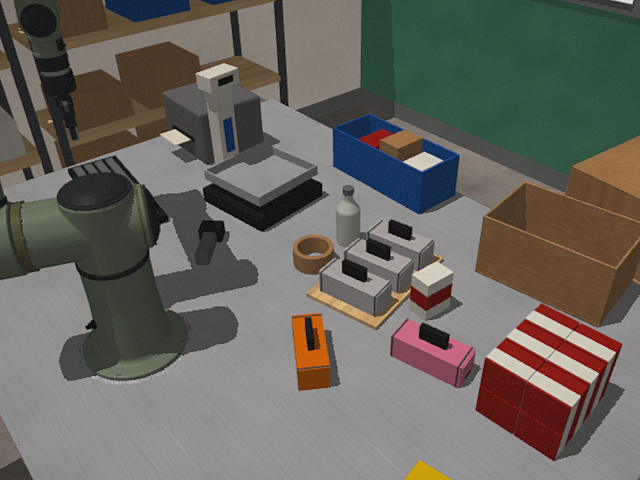

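The top and side views show the three silver tins on the board, with grips at about (391,163), (397,209) and (403,256) in the top view. Their flaps face image-left (+y), towards the scale. The pan is at about (162,178), with its pillar on image-left.

```bash
cat > h.py <<'E'
import numpy as np,cv2
from bench import r
from scipy.spatial.transform import Rotation as R
def cam(n):
    c=r.camera_info(n);K=np.array([[c["fx"],0,c["cx"]],[0,c["fy"],c["cy"]],[0,0,1]])
    return K,R.from_rotvec(np.ravel(c["rvec"])).as_matrix(),np.ravel(c["tvec"])
def ray(n,p):
    K,M,t=cam(n);d=M.T@np.linalg.inv(K)@[p[0],p[1],1];return -M.T@t,d/np.linalg.norm(d)
def plane(n,p,z):
    o,d=ray(n,p);return o+d*(z-o[2])/d[2]
def tri(p,q,a="top",b="side"):
    o1,d1=ray(a,p);o2,d2=ray(b,q)
    s=np.linalg.lstsq(np.c_[d1,-d2],o2-o1,rcond=None)[0]
    x,y=o1+s[0]*d1,o2+s[1]*d2;return (x+y)/2,np.linalg.norm(x-y)
def blobs(img,roi,lo,hi,mn=80):
    x0,y0,x1,y1=roi;m=cv2.inRange(img[y0:y1,x0:x1],np.array(lo),np.array(hi))
    n,l,s,c=cv2.connectedComponentsWithStats(m)
    return [(c[i]+[x0,y0],s[i,4],cv2.minAreaRect(np.argwhere(l==i)[:,::-1].astype(np.float32)+[x0,y0])) for i in range(1,n) if s[i,4]>mn]
E
python3 - <<'E'
from h import *
np.set_printoptions(precision=4,suppress=True)
T=cv2.imread("pics/top0.png");S=cv2.imread("pics/side0.png")
bt=blobs(T,(350,145,440,275),(0,0,0),(45,45,45));bs=blobs(S,(330,215,425,285),(0,0,0),(45,45,45))
for b in bt+bs: print(b)
if len(bt)==3==len(bs):
    bt.sort(key=lambda b:b[0][1]);bs.sort(key=lambda b:b[0][1])
    for i in range(3): print(tri(bt[i][0],bs[i][0]), plane("top",bt[i][0],.085))
print("pan")
for p,q in [((107,124),(265,148)),((220,124),(318,172)),((219,231),(262,202)),((103,231),(206,180))]: print(tri(p,q),plane("top",p,.1))
for p in [(341,156),(432,150),(446,284),(356,292)]: print("board",plane("top",p,.012))
cv2.imwrite("pics/crop1.png",np.vstack([cv2.resize(T[110:250,90:330],None,fx=2.5,fy=2.5)[:, :600],cv2.resize(S[140:240,190:340],None,fx=4,fy=4)[:250]]))
E
```

```text
Traceback (most recent call last):
  File "h.py", line 18, in blobs
    return [(c[i]+[x0,y0],s[i,4],cv2.minAreaRect(np.argwhere(l==i)[:,::-1].astype(np.float32)+[x0,y0])) for i in range(1,n) if s[i,4]>mn]
                                 ~~~~~~~~~~~~~~~^^^^^^^^^^^^^^^^^^^^^^^^^^^^^^^^^^^^^^^^^^^^^^^^^^^^^^
cv2.error: OpenCV(4.12.0) /io/opencv/modules/imgproc/src/convhull.cpp:143: error: (-215:Assertion failed) total >= 0 && (depth == CV_32F || depth == CV_32S) in function 'convexHull'
```

```bash
sed -i 's/cv2.minAreaRect(np.argwhere(l==i)\[:,::-1\].astype(np.float32)+\[x0,y0\])/cv2.minAreaRect((np.argwhere(l==i)[:,::-1]+[x0,y0]).astype(np.float32))/' h.py
python3 - <<'E'
from h import *
np.set_printoptions(precision=4,suppress=True)
T=cv2.imread("pics/top0.png");S=cv2.imread("pics/side0.png")
bt=blobs(T,(350,145,440,275),(0,0,0),(45,45,45));bs=blobs(S,(330,215,425,285),(0,0,0),(45,45,45))
for b in bt+bs: print(b[0],b[1],b[2][1:])
if len(bt)==3==len(bs):
    bt.sort(key=lambda b:b[0][1]);bs.sort(key=lambda b:b[0][1])
    for i in range(3): print(tri(bt[i][0],bs[i][0]), plane("top",bt[i][0],.085))
print("pan")
for p,q in [((107,124),(265,148)),((220,124),(318,172)),((219,231),(262,202)),((103,231),(206,180))]: print(tri(p,q),plane("top",p,.1))
for p in [(341,156),(432,150),(446,284),(356,292)]: print("board",plane("top",p,.012))
a=cv2.resize(T[110:250,90:330],None,fx=2.5,fy=2.5);b=cv2.resize(S[140:202,190:340],None,fx=4,fy=4)
cv2.imwrite("pics/crop1.png",np.vstack([a,b]))
E
```

```text
[390.3934 162.6328] 305 ((10.149378776550293, 31.24416732788086), 84.2894058227539)
[396.6782 208.301 ] 289 ((9.415717124938965, 31.506439208984375), 84.80557250976562)
[403.4195 256.0375] 267 ((8.358312606811523, 32.43821334838867), 84.2894058227539)
[399.8557 229.7738] 305 ((25.866092681884766, 13.10860824584961), 20.556045532226562)
[378.009 249.024] 334 ((27.11151885986328, 13.55575942993164), 21.801406860351562)
[354.1093 270.0902] 366 ((28.954198837280273, 14.051301956176758), 25.201122283935547)
(array([ 0.6178, -0.1606,  0.0871]), np.float64(0.00304351998135196)) [ 0.62   -0.1616  0.085 ]
(array([ 0.5256, -0.1819,  0.0873]), np.float64(0.0031016763639180934)) [ 0.5276 -0.1831  0.085 ]
(array([ 0.4332, -0.2035,  0.0874]), np.float64(0.003583067536115852)) [ 0.4352 -0.2049  0.085 ]
pan
(array([0.6384, 0.4295, 0.0678]), np.float64(0.003455304862148703)) [0.6243 0.4123 0.1   ]
(array([0.6591, 0.1951, 0.0781]), np.float64(0.006497975502424115)) [0.6528 0.187  0.1   ]
(array([0.4374, 0.1527, 0.0919]), np.float64(0.000495346622862467)) [0.4362 0.1504 0.1   ]
(array([0.4129, 0.3905, 0.0618]), np.float64(0.0023254254442207035)) [0.4082 0.3702 0.1   ]
board [ 0.6495 -0.0603  0.012 ]
board [ 0.6881 -0.2552  0.012 ]
board [ 0.4014 -0.3067  0.012 ]
board [ 0.3619 -0.1261  0.012 ]
```

View pics/crop1.png

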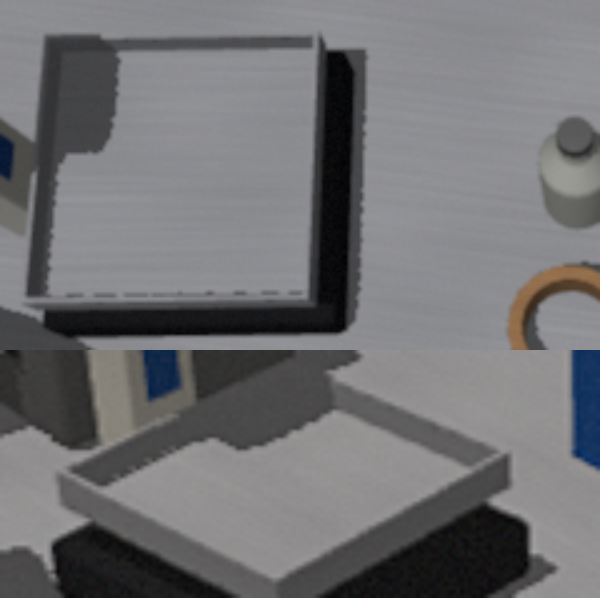

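```bash
python3 - <<'E'
from h import *
np.set_printoptions(precision=4,suppress=True)
P=[]
for p,q in [((108,124.4),(273,146)),((219.2,124.4),(317.5,166)),((217.2,231.2),(258.8,197.5)),((100.8,231.2),(205,170.5))]:
    x,e=tri(p,q);P.append(x);print(x,e,plane("top",p,.1))
P=np.array(P);print(P.mean(0),[np.linalg.norm(P[i]-P[i-1]) for i in range(4)],np.degrees(np.arctan2(*(P[0]-P[3])[1::-1])),np.degrees(np.arctan2(*(P[1]-P[2])[1::-1])))
s=r.sense();print(R.from_quat(s["tool_rot"][[1,2,3,0]]).as_matrix())
# spray, tape, carton approx
for n,p,z in(("spray top",(320,163),.16),("tape",(319,241),.048),("carton",(476,199),.1)):print(n,plane("top",p,z))
E
```

```text
[0.6443 0.4159 0.0766] 0.027173049616802017 [0.6237 0.4102 0.1   ]
[0.6496 0.188  0.1029] 0.002031820426989677 [0.6517 0.1884 0.1   ]
[0.432  0.153  0.1077] 0.004800199792017533 [0.4354 0.1538 0.1   ]
[0.4061 0.3743 0.1014] 0.0024393179187549175 [0.4073 0.3743 0.1   ]
[0.533  0.2828 0.0971] [np.float64(0.24309675255696267), np.float64(0.22948162503481628), np.float64(0.2204808019213313), np.float64(0.22295585152222527)] 9.903340195374067 9.147454594627002
[[-0.9675  0.253  -0.0006]
 [ 0.253   0.9675 -0.0015]
 [ 0.0002 -0.0016 -1.    ]]
spray top [ 0.5745 -0.0268  0.16  ]
tape [ 0.4506 -0.039   0.048 ]
carton [ 0.5612 -0.3316  0.1   ]
```

```bash
cat >> h.py <<'E'
def pose():
    s=r.sense();return np.array(s["eef_pos"]),R.from_quat(np.array(s["tool_rot"])[[1,2,3,0]])
def plan(pt,Rt,n,op,start=None):
    """rows for a straight even move to pt,Rt in n rows"""
    p,q=start or pose();w=(q.inv()*Rt).as_rotvec();step=R.from_rotvec(w/n);d=(np.array(pt)-p)/n*100;rows=[]
    for i in range(n):
        rows.append([round(float(v),2) for v in q.inv().apply(d)]+[round(float(v),1) for v in np.degrees(w/n)]+[op]);q=q*step
    for i in range(0,n,8): print(rows[i:i+8])
def down(az,tilt=0):
    """tool x (mouth dir) at azimuth az deg, then mouth-up tilt"""
    a=np.radians(az);x=np.array([np.cos(a),np.sin(a),0]);z=np.array([0,0,-1.])
    return R.from_matrix(np.c_[x,np.cross(z,x),z])*R.from_euler("y",tilt,degrees=True)
E
python3 - <<'E'
from h import *
plan((.434,-.204,.17),down(103),21,.6)
E
```

```text
[[-2.25, -3.03, 0.11, -0.0, 0.0, 3.0, 0.6], [-2.4, -2.91, 0.11, -0.0, 0.0, 3.0, 0.6], [-2.55, -2.78, 0.11, -0.0, 0.0, 3.0, 0.6], [-2.69, -2.65, 0.11, -0.0, 0.0, 3.0, 0.6], [-2.82, -2.51, 0.11, -0.0, 0.0, 3.0, 0.6], [-2.95, -2.36, 0.11, -0.0, 0.0, 3.0, 0.6], [-3.07, -2.2, 0.11, -0.0, 0.0, 3.0, 0.6], [-3.18, -2.04, 0.11, -0.0, 0.0, 3.0, 0.6]]
[[-3.28, -1.87, 0.11, -0.0, 0.0, 3.0, 0.6], [-3.37, -1.7, 0.11, -0.0, 0.0, 3.0, 0.6], [-3.45, -1.52, 0.11, -0.0, 0.0, 3.0, 0.6], [-3.53, -1.34, 0.11, -0.0, 0.0, 3.0, 0.6], [-3.59, -1.16, 0.11, -0.0, 0.0, 3.0, 0.6], [-3.65, -0.97, 0.11, -0.0, 0.0, 3.0, 0.6], [-3.69, -0.78, 0.11, -0.0, 0.0, 3.0, 0.6], [-3.73, -0.59, 0.11, -0.0, 0.0, 3.0, 0.6]]
[[-3.75, -0.39, 0.11, -0.0, 0.0, 3.0, 0.6], [-3.77, -0.2, 0.11, -0.0, 0.0, 3.0, 0.6], [-3.77, -0.0, 0.1, -0.0, 0.0, 3.0, 0.6], [-3.77, 0.19, 0.1, -0.0, 0.0, 3.0, 0.6], [-3.75, 0.39, 0.1, -0.0, 0.0, 3.0, 0.6]]
```

Emit:
move_arm(deltas=[[-2.2,-3.0,0.1,0,0,3,0.6],[-2.4,-2.9,0.1,0,0,3,0.6],[-2.6,-2.8,0.1,0,0,3,0.6],[-2.7,-2.6,0.1,0,0,3,0.6],[-2.8,-2.5,0.1,0,0,3,0.6],[-3.0,-2.4,0.1,0,0,3,0.6],[-3.1,-2.2,0.1,0,0,3,0.6],[-3.2,-2.0,0.1,0,0,3,0.6]], force=100)

```text
clock: 0.77
eef_pos: [0.2506, 0.245, 0.1796]
tool_rot: [-0.001, 0.333, 0.943, -0.002]
force: [0.9, 0.1, 0.1]
finger_gap: 0.0511
```

Emit:
move_arm(deltas=[[-3.3,-1.9,0.1,0,0,3,0.6],[-3.4,-1.7,0.1,0,0,3,0.6],[-3.4,-1.5,0.1,0,0,3,0.6],[-3.5,-1.3,0.1,0,0,3,0.6],[-3.6,-1.2,0.1,0,0,3,0.6],[-3.6,-1.0,0.1,0,0,3,0.6],[-3.7,-0.8,0.1,0,0,3,0.6],[-3.7,-0.6,0.1,0,0,3,0.6]])

```text
clock: 1.43
eef_pos: [0.3563, -0.0515, 0.1717]
tool_rot: [0.001, 0.53, 0.848, -0.001]
force: [0.5, 0.8, 0.9]
finger_gap: 0.0514
```

```bash
python3 - <<'E'
from h import *
p,q=pose();print(p,q.as_matrix()[:,0],r.sense()["clock"]);plan((.434,-.204,.15),down(103),6,.6)
E
```

```text
[ 0.35631478 -0.05151746  0.17172679] [-0.43723227  0.89934676 -0.00183129] 1.4333
[[-2.85, 0.05, 0.37, 0.0, 0.0, 2.2, 0.6], [-2.85, 0.16, 0.37, 0.0, 0.0, 2.2, 0.6], [-2.84, 0.27, 0.37, 0.0, 0.0, 2.2, 0.6], [-2.83, 0.37, 0.36, 0.0, 0.0, 2.2, 0.6], [-2.81, 0.48, 0.36, 0.0, 0.0, 2.2, 0.6], [-2.79, 0.59, 0.36, 0.0, 0.0, 2.2, 0.6]]
```

Emit:
move_arm(deltas=[[-2.9,0.1,0.4,0,0,2.2,0.6],[-2.9,0.2,0.4,0,0,2.2,0.6],[-2.8,0.3,0.4,0,0,2.2,0.6],[-2.8,0.4,0.4,0,0,2.2,0.6],[-2.8,0.5,0.4,0,0,2.2,0.6],[-2.8,0.6,0.4,0,0,2.2,0.6],[0,0,0,0,0,0,0.6]])

```text
clock: 2.02
eef_pos: [0.4371, -0.2207, 0.1455]
tool_rot: [0.002, 0.635, 0.773, -0.001]
force: [0.6, 0.3, -0.1]
finger_gap: 0.0514
```

```bash
python3 - <<'E'
from h import *
np.set_printoptions(precision=4,suppress=True)
p,q=pose();print(p,q.as_matrix()[:,0]);I=r.capture("wrist")[:,:,::-1].copy();cv2.imwrite("pics/w1.png",I)
for b in blobs(I,(0,0,640,480),(0,0,0),(45,45,45),300): print(b, plane("wrist",b[0],.102))
plan((.434,-.204,.073),down(103),4,.6)
E
```

```text
[ 0.4371 -0.2207  0.1455] [-0.1948  0.9808 -0.0038]
(array([607.8755, 203.3604]), np.int32(4909), ((608.197998046875, 204.05136108398438), (55.933349609375, 95.58963012695312), 9.782407760620117)) [ 0.6034 -0.1555  0.102 ]
(array([462.8309, 208.5158]), np.int32(3354), ((462.1724548339844, 209.93104553222656), (37.536563873291016, 96.0005874633789), 4.763641834259033)) [ 0.5177 -0.1761  0.102 ]
(array([318.3369, 213.6142]), np.int32(1965), ((318.0992736816406, 214.07073974609375), (96.2640380859375, 21.1644344329834), 88.60282135009766)) [ 0.4317 -0.1966  0.102 ]
(array([ 40.7852, 262.6516]), np.int32(2681), ((40.163795471191406, 263.21551513671875), (31.88605499267578, 100.6495361328125), 40.23635482788086)) [ 0.2641 -0.2631  0.102 ]
(array([319.601 , 418.2722]), np.int32(60355), ((319.5, 384.5), (189.0, 639.0), 90.0)) [ 0.4629 -0.3465  0.102 ]
[[0.36, 0.03, 1.81, -0.0, 0.0, -0.4, 0.6], [0.36, 0.04, 1.81, -0.0, 0.0, -0.4, 0.6], [0.36, 0.04, 1.81, -0.0, 0.0, -0.4, 0.6], [0.36, 0.04, 1.81, -0.0, 0.0, -0.4, 0.6]]
```

View pics/w1.png

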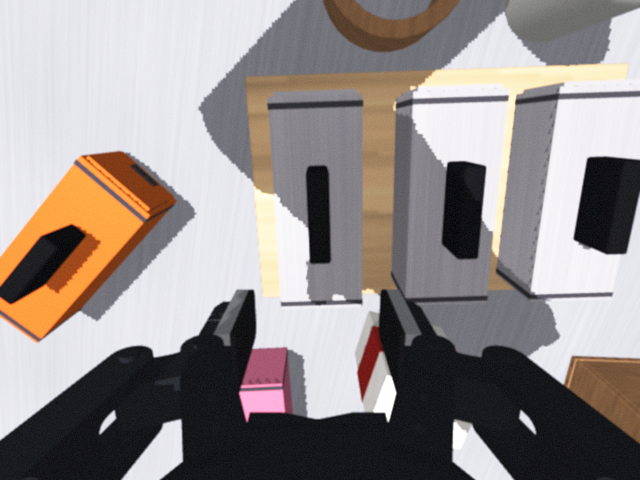

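Emit:
move_arm(deltas=[[1.0,0,1.5,0,0,-0.9,0.6],[0.9,0,1.5,0,0,-0.9,0.6],[0,0,1.5,0,0,0,0.6],[0,0,1.3,0,0,0,0.6],[0,0,0.8,0,0,0,0.6],[0,0,0.2,0,0,0,0.6]])

```text
clock: 2.57
eef_pos: [0.4281, -0.1944, 0.0747]
tool_rot: [-0.002, 0.62, 0.785, 0.0]
force: [-0.6, 0.6, 0.2]
finger_gap: 0.0513
```

Emit:
move_arm(deltas=[[-0.4,0.35,0,0,0,0,0.6],[0,0,0,0,0,0,0.3],[0,0,0,0,0,0,0],[0,0,0,0,0,0,0],[0,0,0,0,0,0,0],[0,0,0,0,0,0,0]], force=110)

```text
clock: 3.07
eef_pos: [0.4337, -0.1973, 0.0769]
tool_rot: [-0.001, 0.619, 0.785, 0.0]
force: [-0.1, 0.6, -0.3]
finger_gap: -0.0003
```

```bash
cat >> h.py <<'E'
def feel(az,n=12):
    """mean external wrench, torque about jaw axis (horizontal, az-90)"""
    F=[];T=[]
    for i in range(n):
        s=r.sense();F.append(s["force"]);T.append(s["wrist_torque"]);r.capture("side")
    a=np.radians(az-90);u=np.array([np.cos(a),np.sin(a),0]);T=np.array(T)
    print("F",np.mean(F,0).round(2),"T",T.mean(0).round(4),"Tjaw %.4f sd %.4f"%((T@u).mean(),(T@u).std()),"clock",r.sense()["clock"],"tcp",pose()[0].round(4),"tilt %.1f"%np.degrees(np.arcsin(pose()[1].as_matrix()[2,0])),"gap",r.sense()["finger_gap"])
E
python3 -c "
from h import *
feel(103,2)"
```

```text
F [-0.13  0.45 -0.54] T [-0.0053  0.029   0.0217] Tjaw 0.0014 sd 0.0400 clock 3.1667 tcp [ 0.4336 -0.1973  0.0768] tilt 0.1 gap 0.0002362351432145
```

```bash
python3 - <<'E'
from h import *
a=r.capture("wrist")[:,:,::-1];b=r.capture("side")[180:330,280:480,::-1]
cv2.imwrite("pics/w2.png",np.hstack([cv2.resize(a,(400,300)),cv2.resize(b,(400,300))]))
E
```

```text
(no output)
```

View pics/w2.png

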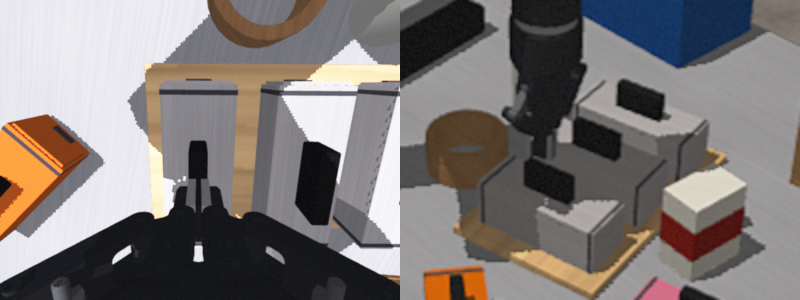

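```bash
python3 - <<'E'
from h import *
def proj(n,X):
    K,M,t=cam(n);v=K@(M@np.array(X)+t);return (v[:2]/v[2]).round(1)
p,q=pose();print(p)
for n in("wrist","side","top"): print(n,"tcp",proj(n,p),"pinch",proj(n,p-.0187*q.as_matrix()[:,2]),"rib guess",proj(n,[.4325,-.2,.102]),proj(n,[.4332,-.2035,.087]))
K,M,t=cam("wrist");print("cam pos",-M.T@t,"axis",M[2])
for n,roi in(("wrist",(290,210,350,300)),("side",(395,250,440,290)),("top",(350,230,440,275))):
    I=r.capture(n)[:,:,::-1]
    for b in blobs(np.ascontiguousarray(I),roi,(0,0,0),(45,45,45),50): print(n,b)
E
```

```text
[ 0.43332781 -0.19710339  0.07660445]
wrist tcp [317.5 273.5] pinch [317.6 288.3] rib guess [314.2 299.6] [314.2 292.9]
side tcp [352.9 272.3] pinch [353.  265.6] rib guess [353.6 264. ] [354.9 270. ]
top tcp [398.7 257.1] pinch [400.1 255.6] rib guess [402.1 255.7] [402.8 256.8]
cam pos [ 0.4166037  -0.12740117  0.25674781] axis [ 0.06418568 -0.27254434 -0.95999989]
wrist (array([316.92354911, 258.13783482]), np.int32(1792), ((316.5, 262.5), (73.0, 29.0), 90.0))
```

```bash
python3 - <<'E'
from h import *
a=r.capture("wrist")[200:400,220:420,::-1];b=r.capture("side")[210:310,300:400,::-1]
cv2.imwrite("pics/w3.png",np.hstack([cv2.resize(a,(400,400)),cv2.resize(b,(400,400))]))
K,M,t=cam("side");print("sidecam pos",-M.T@t,r.sense()["finger_gap"])
E
```

```text
sidecam pos [-0.28417708 -0.98860895  0.93547396] 0.00036191157961875216
```

View pics/w3.png

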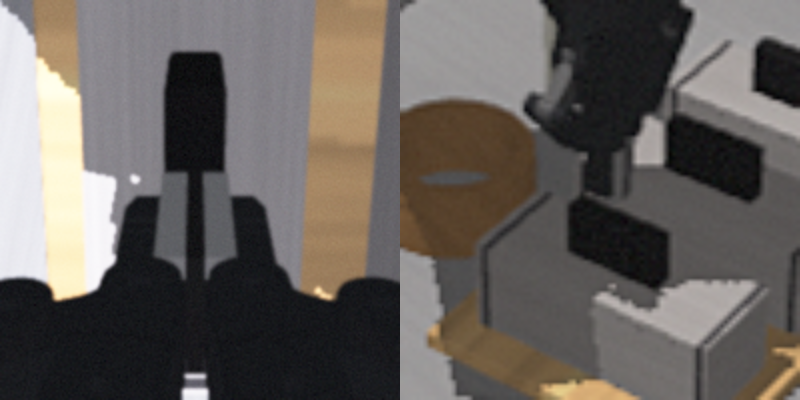

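```bash
python3 - <<'E'
from h import *
print(tri((317.5,286),(351,259),"wrist","side"))
for z in (.077,.102,.11): print(z,"tip by side",plane("side",(351,259),z),"by wrist",plane("wrist",(317.5,286),z))
print("rib front end top: wrist",plane("wrist",(317,226),.102),"side",plane("side",(342.5,258.5),.102), "rib back end top side",plane("side",(367,270),.102))
print(r.sense()["joints"].round(3),r.sense()["force"])
E
```

```text
(array([ 0.4323093 , -0.19025392,  0.10971908]), np.float64(0.0019309373412770574))
0.077 tip by side [ 0.46178808 -0.15881186  0.077     ] by wrist [ 0.43479592 -0.20358351  0.077     ]
0.102 tip by side [ 0.44006449 -0.18297675  0.102     ] by wrist [ 0.43225508 -0.19296846  0.102     ]
0.11 tip by side [ 0.43311295 -0.19070952  0.11      ] by wrist [ 0.43144201 -0.18957165  0.11      ]
rib front end top: wrist [ 0.42549645 -0.16592209  0.102     ] side [ 0.42724267 -0.169304    0.102     ] rib back end top side [ 0.44006948 -0.23443482  0.102     ]
[-0.583  0.313 -0.544  0.717  0.001  0.752] [-0.85004707 -0.33838167 -0.1507015 ]
```

The fingers shut above the rib. By triangulation their tips are at z≈0.108, about 3 cm higher than the reported TCP, so I'll reopen and go lower, watching the force.

Emit:
move_arm(deltas=[[-0.6,0,-0.5,0,0,0,0.6],[0,0,0,0,0,0,0.6],[0,0,0,0,0,0,0.6],[0,0,1.0,0,0,0,0.6],[0,0,1.0,0,0,0,0.6],[0,0,0.8,0,0,0,0.6],[0,0,0.3,0,0,0,0.6]])

```text
clock: 4.1
eef_pos: [0.4358, -0.2044, 0.0493]
tool_rot: [-0.0, 0.619, 0.785, 0.0]
force: [0.2, 1.1, 0.1]
finger_gap: 0.051
```

Emit:
move_arm(deltas=[[0,0,0,0,0,0,0.2],[0,0,0,0,0,0,0],[0,0,0,0,0,0,0],[0,0,0,0,0,0,0],[0,0,0,0,0,0,0]], force=110)

```text
clock: 4.52
eef_pos: [0.4345, -0.2034, 0.0478]
tool_rot: [-0.002, 0.619, 0.785, 0.0]
force: [1.4, -0.2, -6.6]
finger_gap: 0.0114
```

```bash
python3 - <<'E'
from h import *
feel(103,2)
a=r.capture("wrist")[200:400,220:420,::-1];b=r.capture("side")[210:310,300:400,::-1]
cv2.imwrite("pics/w4.png",np.hstack([cv2.resize(a,(400,400)),cv2.resize(b,(400,400))]))
E
```

```text
F [ 0.93 -0.48 -4.59] T [-0.0736 -0.1352 -0.0691] Tjaw -0.1021 sd 0.1046 clock 4.6167 tcp [ 0.4345 -0.2034  0.0478] tilt 0.2 gap 0.010913331011227144
```

Emit:
move_arm(deltas=[[0,0,-0.5,0,0,0,0],[0,0,-1.5,0,0,0,0],[0,0,-2,0,0,0,0],[0,0,-2,0,0,0,0],[0,0,-1.5,0,0,0,0],[0,0,-0.5,0,0,0,0],[0,0,0,0,0,0,0],[0,0,0,0,0,0,0]])

```text
clock: 5.38
eef_pos: [0.4259, -0.1976, 0.1242]
tool_rot: [-0.013, 0.619, 0.785, -0.001]
force: [0.4, -0.8, -9.6]
finger_gap: 0.0112
```

```bash
python3 - <<'E'
from h import *
feel(103,14)
E
```

```text
F [-0.19 -0.06 -9.33] T [-0.0369 -0.0602 -0.0001] Tjaw -0.0495 sd 0.0273 clock 6.0833 tcp [ 0.4264 -0.198   0.1248] tilt 1.1 gap 0.011053209296928363
```

Emit:
move_arm(deltas=[[0,0,0,0,3.5,0,0],[0,0,0,0,3.5,0,0],[0,0,0,0,3.5,0,0],[0,0,0,0,3.5,0,0],[0,0,0,0,3.5,0,0],[0,0,0,0,3.5,0,0],[0,0,0,0,3.5,0,0],[0,0,0,0,3.5,0,0]])

```text
clock: 6.75
eef_pos: [0.43, -0.2019, 0.1273]
tool_rot: [-0.201, 0.597, 0.762, 0.151]
force: [0.2, 0.4, -10.0]
finger_gap: 0.0113
```

Emit:
move_arm(deltas=[[0,0,0,0,0,0,0],[0,0,0,0,0,0,0],[0,0,0,0,0,0,0],[0,0,0,0,0,0,0],[0,0,0,0,0,0,0],[0,0,0,0,0,0,0]])

```text
clock: 7.25
eef_pos: [0.4319, -0.2073, 0.1247]
tool_rot: [-0.197, 0.598, 0.763, 0.147]
force: [0.8, 0.3, -9.6]
finger_gap: 0.0112
```

```bash
python3 - <<'E'
from h import *
feel(103,2)
E
```

```text
F [ 0.79  0.14 -9.81] T [-1.4698 -0.4095 -0.0333] Tjaw -1.5243 sd 0.0223 clock 7.35 tcp [ 0.432  -0.2072  0.1248] tilt 28.5 gap 0.01067008785634986
```

Emit:
move_arm(deltas=[[0,0,0,0,-3.5,0,0],[0,0,0,0,-3.5,0,0],[0,0,0,0,-3.5,0,0],[0,0,0,0,-3.5,0,0],[0,0,0,0,-3.5,0,0],[0,0,0,0,-3.5,0,0],[0,0,0,0,-3.5,0,0],[0,0,0,0,-2.5,0,0]])

```text
clock: 8.02
eef_pos: [0.4282, -0.203, 0.1249]
tool_rot: [-0.009, 0.617, 0.787, 0.0]
force: [-0.3, 0.5, -9.7]
finger_gap: 0.0108
```

Emit:
move_arm(deltas=[[0,0,0,0,0,0,0],[0,0,0,0,0,0,0],[0,0,0,0,0,0,0]])

```text
clock: 8.27
eef_pos: [0.4249, -0.1966, 0.1256]
tool_rot: [-0.012, 0.615, 0.788, 0.002]
force: [0.3, -0.4, -10.1]
finger_gap: 0.0111
```

```bash
python3 - <<'E'
from h import *
feel(103,14)
E
```

```text
F [-0.17 -0.19 -9.21] T [-0.0436 -0.0447 -0.0003] Tjaw -0.0526 sd 0.0303 clock 8.9667 tcp [ 0.4255 -0.1976  0.1255] tilt 1.1 gap 0.01115102882465554
```

Tin 3 (nearest) has a torque change of -0.003 N·m against the 0.08 expected, so it is packed. I'm putting it back.

Emit:
move_arm(deltas=[[-0.4,0.35,0.5,0,-0.5,0.3,0],[-0.4,0.35,1.2,0,-0.5,0.3,0],[0,0,1.5,0,0,0,0],[0,0,1.5,0,0,0,0],[0,0,1.0,0,0,0,0],[0,0,0.5,0,0,0,0],[0,0,0.2,0,0,0,0],[0,0,0,0,0,0,0]])

```text
clock: 9.63
eef_pos: [0.4375, -0.2056, 0.0582]
tool_rot: [-0.001, 0.62, 0.785, -0.004]
force: [-0.4, 0.1, -8.2]
finger_gap: 0.0106
```

```bash
python3 - <<'E'
from h import *
feel(103,2)
E
```

```text
F [ 0.07  0.74 -8.71] T [ 0.1027 -0.0354  0.0183] Tjaw 0.0921 sd 0.0347 clock 9.7333 tcp [ 0.4379 -0.2059  0.0589] tilt -0.3 gap 0.011286313435334306
```

Emit:
move_arm(deltas=[[0.3,-0.25,0.4,0,0.2,0,0],[0,0,0.4,0,0,0,0],[0,0,0.2,0,0,0,0],[0,0,0.2,0,0,0,0],[0,0,0.1,0,0,0,0]])

```text
clock: 10.15
eef_pos: [0.4365, -0.2052, 0.0478]
tool_rot: [0.001, 0.62, 0.785, -0.003]
force: [-4.1, 1.1, 7.7]
finger_gap: 0.0111
```

Emit:
move_arm(deltas=[[0,0,0,0,0,0,0.6],[0,0,0,0,0,0,0.6],[0,0,0,0,0,0,0.6],[0,0,-2,0,0,0,0.6],[0,0,-2.5,0,0,0,0.6],[0,0,-1,0,0,0,0.6],[0,0,0,0,0,0,0.6]])

```text
clock: 10.73
eef_pos: [0.4421, -0.2084, 0.1096]
tool_rot: [0.008, 0.62, 0.785, -0.002]
force: [0.5, -0.0, -0.3]
finger_gap: 0.0516
```

```bash
python3 - <<'E'
from h import *
feel(103,1); plan((.5270,-.1825,.103),down(103.2),6,.6)
p,q=pose();print(p)
I=np.ascontiguousarray(r.capture("wrist")[:,:,::-1])
for b in blobs(I,(250,50,640,300),(0,0,0),(45,45,45),300): print(b[0],b[1],plane("wrist",b[0],.102))
E
```

```text
F [ 0.46 -0.04 -0.26] T [ 0.0217  0.0279 -0.0138] Tjaw 0.0275 sd 0.0000 clock 10.7833 tcp [ 0.4421 -0.2084  0.1091] tilt -0.9 gap 0.051136525880458375
[[0.09, 1.48, 0.11, 0.1, 0.1, 0.0, 0.6], [0.09, 1.48, 0.11, 0.1, 0.1, 0.0, 0.6], [0.1, 1.48, 0.11, 0.1, 0.1, 0.0, 0.6], [0.1, 1.48, 0.1, 0.1, 0.1, 0.0, 0.6], [0.1, 1.48, 0.1, 0.1, 0.1, 0.0, 0.6], [0.1, 1.48, 0.1, 0.1, 0.1, 0.0, 0.6]]
[ 0.44213851 -0.20838171  0.10905049]
[471.64296653 244.67971997] 4571 [ 0.51677392 -0.17573753  0.102     ]
[620.73412494 247.86086732] 3874 [ 0.59402482 -0.15926678  0.102     ]
[308.40885927 246.37279498] 2551 [ 0.43364085 -0.19637433  0.102     ]
```

Emit:
move_arm(deltas=[[0.1,2,0,0,0.4,0,0.6],[0.1,2.5,0,0,0.4,0,0.6],[0.1,2,0,0,0,0,0.6],[0.1,1.2,0,0,0,0,0.6],[0,0.4,0.3,0,0,0,0.6],[0,0,0,0,0,0,0.6]])

```text
clock: 11.33
eef_pos: [0.5195, -0.1835, 0.0997]
tool_rot: [-0.001, 0.621, 0.784, 0.002]
force: [-1.2, 0.6, 0.3]
finger_gap: 0.0515
```

```bash
python3 - <<'E'
from h import *
print(pose()[0]);plan((.5268,-.1815,.1),down(103),1,.6);
E
```

```text
[ 0.51952367 -0.18354578  0.0996899 ]
[[0.03, 0.76, -0.03, 0.0, -0.2, 0.2, 0.6]]
```

Emit:
move_arm(deltas=[[0,0.75,0.5,0,-0.2,0.2,0.6],[0,0,1.5,0,0,0,0.6],[0,0,1.5,0,0,0,0.6],[0,0,1.0,0,0,0,0.6],[0,0,0.5,0,0,0,0.6],[0,0,0,0,0,0,0.6]])

```text
clock: 11.83
eef_pos: [0.5237, -0.1814, 0.044]
tool_rot: [-0.002, 0.624, 0.782, -0.001]
force: [0.5, 0.2, 0.4]
finger_gap: 0.0511
```

Emit:
move_arm(deltas=[[0,0.3,-0.35,0,0,0.2,0.6],[0,0,0,0,0,0,0.2],[0,0,0,0,0,0,0],[0,0,0,0,0,0,0],[0,0,0,0,0,0,0],[0,0,0,0,0,0,0]], force=110)

```text
clock: 12.33
eef_pos: [0.527, -0.1813, 0.0495]
tool_rot: [-0.001, 0.625, 0.78, -0.001]
force: [0.1, 0.0, -5.9]
finger_gap: 0.011
```

Emit:
move_arm(deltas=[[0,0,-0.5,0,0,0,0],[0,0,-1.5,0,0,0,0],[0,0,-2,0,0,0,0],[0,0,-2,0,0,0,0],[0,0,-1.5,0,0,0,0],[0,0,-0.5,0,0,0,0],[0,0,0,0,0,0,0],[0,0,0,0,0,0,0]])

```text
clock: 13.0
eef_pos: [0.5216, -0.1783, 0.1279]
tool_rot: [-0.008, 0.625, 0.78, -0.002]
force: [-0.2, -1.4, -6.0]
finger_gap: 0.0113
```

```bash
python3 - <<'E'
from h import *
feel(103,14)
E
```

```text
F [ 0.05 -0.17 -6.06] T [-0.021  -0.0283 -0.0066] Tjaw -0.0269 sd 0.0265 clock 13.7 tcp [ 0.5218 -0.1784  0.1283] tilt 0.6 gap 0.010767326484215177
```

Emit:
move_arm(deltas=[[0,0,0,0,3.5,0,0],[0,0,0,0,3.5,0,0],[0,0,0,0,3.5,0,0],[0,0,0,0,3.5,0,0],[0,0,0,0,3.5,0,0],[0,0,0,0,3.5,0,0],[0,0,0,0,3.5,0,0],[0,0,0,0,3.5,0,0]])

```text
clock: 14.37
eef_pos: [0.5248, -0.179, 0.1319]
tool_rot: [-0.198, 0.603, 0.757, 0.154]
force: [0.1, 0.2, -6.1]
finger_gap: 0.0109
```

Emit:
move_arm(deltas=[[0,0,0,0,0,0,0],[0,0,0,0,0,0,0],[0,0,0,0,0,0,0],[0,0,0,0,0,0,0],[0,0,0,0,0,0,0],[0,0,0,0,0,0,0]])

```text
clock: 14.87
eef_pos: [0.5257, -0.1827, 0.1293]
tool_rot: [-0.195, 0.604, 0.758, 0.151]
force: [-0.1, 0.3, -6.1]
finger_gap: 0.0108
```

Emit:
move_arm(deltas=[[0,0,0,0,-3.5,0,0],[0,0,0,0,-3.5,0,0],[0,0,0,0,-3.5,0,0],[0,0,0,0,-3.5,0,0],[0,0,0,0,-3.5,0,0],[0,0,0,0,-3.5,0,0],[0,0,0,0,-3.5,0,0],[0,0,0,0,-2.5,0,0]])

```text
clock: 15.53
eef_pos: [0.5242, -0.1788, 0.1327]
tool_rot: [-0.004, 0.623, 0.783, 0.002]
force: [0.3, -0.3, -5.6]
finger_gap: 0.0108
```

Emit:
move_arm(deltas=[[0,0,0,0,0,0,0],[0,0,0,0,0,0,0],[0,0,0,0,0,0,0]])

```text
clock: 15.78
eef_pos: [0.5225, -0.1729, 0.1349]
tool_rot: [-0.005, 0.62, 0.784, 0.003]
force: [0.4, 0.4, -7.4]
finger_gap: 0.0107
```

```bash
python3 - <<'E'
from h import *
feel(103,14); print(pose()[1].as_quat())
E
```

```text
F [ 0.1  -0.1  -6.15] T [0.0411 0.0144 0.0046] Tjaw 0.0432 sd 0.0325 clock 16.4833 tcp [ 0.5228 -0.1738  0.1344] tilt 0.6 gap 0.01090830943255403
[ 0.6205525   0.78414911  0.00283245 -0.00409335]
```

Torque shifted +0.070 N·m at the same tilt, so tin 2 (middle) is the started one. I'll carry it to the pan slightly mouth-up, with ramped speeds.

```bash
cat >> h.py <<'E'
def ramp(pt,Rt,n,op,start=None):
    """as plan, with speed ramped over 3 rows at each end, rotation about world z first in order"""
    p,q=start or pose();w=np.minimum(1,np.minimum(np.arange(1,n+1),np.arange(n,0,-1))/4);w=w/w.sum();D=np.array(pt)-p;v=(q.inv()*Rt).as_rotvec();rows=[]
    for k in w:
        rows.append([round(float(a),1) for a in q.inv().apply(D*k*100)]+[round(float(a),1) for a in np.degrees(v*k)]+[op]);q=q*R.from_rotvec(v*k)
    for i in range(0,n,8): print(rows[i:i+8])
E
python3 - <<'E'
from h import *
p,q=pose()
w1=p+[0,0,.11]; print("up");ramp(w1,down(103.2,8),8,0)
print("go");ramp((.61,.297,.25),down(190,8),21,0,(w1,down(103.2,8)))
E
```

```text
up
[[0.0, -0.0, -0.5, -0.0, 0.4, 0.0, 0], [0.0, -0.0, -1.1, -0.0, 0.7, 0.0, 0], [0.0, -0.0, -1.6, -0.0, 1.1, 0.0, 0], [0.1, -0.0, -2.2, -0.0, 1.5, 0.0, 0], [0.2, -0.0, -2.2, -0.0, 1.5, 0.0, 0], [0.2, -0.0, -1.6, -0.0, 1.1, 0.0, 0], [0.1, -0.0, -1.1, -0.0, 0.7, 0.0, 0], [0.1, -0.0, -0.5, -0.0, 0.4, 0.0, 0]]
go
[[0.6, 0.3, 0.1, 0.2, 0.0, -1.2, 0], [1.2, 0.6, 0.2, 0.3, 0.0, -2.4, 0], [1.8, 0.9, 0.2, 0.5, 0.0, -3.6, 0], [2.3, 1.4, 0.3, 0.7, 0.0, -4.8, 0], [2.1, 1.6, 0.3, 0.7, 0.0, -4.8, 0], [2.0, 1.7, 0.3, 0.7, 0.0, -4.8, 0], [1.9, 1.9, 0.2, 0.7, 0.0, -4.8, 0], [1.7, 2.0, 0.2, 0.7, 0.0, -4.8, 0]]
[[1.5, 2.2, 0.2, 0.7, 0.0, -4.8, 0], [1.3, 2.3, 0.2, 0.7, 0.0, -4.8, 0], [1.1, 2.4, 0.1, 0.7, 0.0, -4.8, 0], [0.9, 2.5, 0.1, 0.7, 0.0, -4.8, 0], [0.7, 2.6, 0.1, 0.7, 0.0, -4.8, 0], [0.5, 2.6, 0.0, 0.7, 0.0, -4.8, 0], [0.3, 2.6, 0.0, 0.7, 0.0, -4.8, 0], [0.1, 2.7, -0.0, 0.7, 0.0, -4.8, 0]]
[[-0.2, 2.7, -0.1, 0.7, 0.0, -4.8, 0], [-0.4, 2.6, -0.1, 0.7, 0.0, -4.8, 0], [-0.4, 1.9, -0.1, 0.5, 0.0, -3.6, 0], [-0.4, 1.3, -0.1, 0.3, 0.0, -2.4, 0], [-0.2, 0.6, -0.0, 0.2, 0.0, -1.2, 0]]
```

Emit:
move_arm(deltas=[[0,0,-0.5,0,0.4,0,0],[0,0,-1.1,0,0.7,0,0],[0,0,-1.6,0,1.1,0,0],[0.1,0,-2.2,0,1.5,0,0],[0.2,0,-2.2,0,1.5,0,0],[0.2,0,-1.6,0,1.1,0,0],[0.1,0,-1.1,0,0.7,0,0],[0.1,0,-0.5,0,0.4,0,0]])

```text
clock: 17.15
eef_pos: [0.5211, -0.1731, 0.2483]
tool_rot: [-0.059, 0.618, 0.782, 0.044]
force: [0.5, -0.4, -5.7]
finger_gap: 0.0111
```

Emit:
move_arm(deltas=[[0.6,0.3,0.1,0.2,0,-1.2,0],[1.2,0.6,0.2,0.3,0,-2.4,0],[1.8,0.9,0.2,0.5,0,-3.6,0],[2.3,1.4,0.3,0.7,0,-4.8,0],[2.1,1.6,0.3,0.7,0,-4.8,0],[2.0,1.7,0.3,0.7,0,-4.8,0],[1.9,1.9,0.2,0.7,0,-4.8,0],[1.7,2.0,0.2,0.7,0,-4.8,0]])

```text
clock: 17.82
eef_pos: [0.549, 0.0064, 0.2457]
tool_rot: [-0.071, 0.368, 0.927, 0.026]
force: [-0.0, -0.6, -5.5]
finger_gap: 0.0111
```

Emit:
move_arm(deltas=[[1.5,2.2,0.2,0.7,0,-4.8,0],[1.3,2.3,0.2,0.7,0,-4.8,0],[1.1,2.4,0.1,0.7,0,-4.8,0],[0.9,2.5,0.1,0.7,0,-4.8,0],[0.7,2.6,0.1,0.7,0,-4.8,0],[0.5,2.6,0,0.7,0,-4.8,0]])

```text
clock: 18.32
eef_pos: [0.5638, 0.1828, 0.2409]
tool_rot: [-0.08, 0.099, 0.992, 0.008]
force: [-0.2, -0.3, -6.3]
finger_gap: 0.011
```

```bash
python3 - <<'E'
from h import *
p,q=pose();M=q.as_matrix();print(p,"az",np.degrees(np.arctan2(M[1,0],M[0,0])),"tilt",np.degrees(np.arcsin(M[2,0])),r.sense()["clock"],r.sense()["force"],r.sense()["joints"].round(2))
n=np.linalg.norm(np.array((.615,.297))-p[:2])/.022;print(n);plan((.615,.297,.25),down(190,8),max(int(n),7),0)
E
```

```text
[0.56379913 0.18275418 0.24090491] az 168.55525800448035 tilt 9.255897419039222 18.3167 [-0.24434467 -0.31376422 -6.25849844] [0.16 0.52 0.21 1.41 0.06 0.35]
5.69065418746533
[[-0.37, 1.74, -0.19, 0.5, -0.2, -3.0, 0], [-0.46, 1.72, -0.2, 0.5, -0.2, -3.0, 0], [-0.55, 1.69, -0.22, 0.5, -0.2, -3.0, 0], [-0.64, 1.66, -0.23, 0.5, -0.2, -3.0, 0], [-0.73, 1.62, -0.24, 0.5, -0.2, -3.0, 0], [-0.81, 1.58, -0.25, 0.5, -0.2, -3.0, 0], [-0.9, 1.53, -0.26, 0.5, -0.2, -3.0, 0]]
```

Emit:
move_arm(deltas=[[-0.4,2.2,-0.2,0.5,-0.2,-3.5,0],[-0.5,2.1,-0.2,0.5,-0.2,-3.5,0],[-0.7,1.9,-0.2,0.5,-0.2,-3.2,0],[-0.7,1.6,-0.2,0.5,-0.2,-3,0],[-0.8,1.2,-0.2,0.4,-0.1,-2.5,0],[-0.6,0.8,-0.1,0.3,-0.1,-2,0],[-0.3,0.4,0,0.2,0,-1,0],[0,0,0,0,0,0,0]])

```text
clock: 18.98
eef_pos: [0.5988, 0.3109, 0.2342]
tool_rot: [-0.079, -0.094, 0.992, -0.004]
force: [-1.0, 0.7, -6.2]
finger_gap: 0.0108
```

```bash
python3 - <<'E'
from h import *
p,q=pose();M=q.as_matrix();print(p,"az",np.degrees(np.arctan2(M[1,0],M[0,0])),"tilt",np.degrees(np.arcsin(M[2,0])),r.sense()["clock"],r.sense()["force"])
C=np.array([.5295,.2817]);m=p+q.apply([.078,0,.0345]);print("mouth",m,"rel scale",R.from_euler("z",-8.5,degrees=True).apply(np.r_[m[:2]-C,0]))
cv2.imwrite("pics/s5.png",np.hstack([cv2.resize(r.capture(n)[y:y+180,x:x+240,::-1],(400,300)) for n,x,y in(("side",150,50),("top",60,60))]))
E
```

```text
[0.59875841 0.31091424 0.23417117] az -169.17546926867698 tilt 9.11568643934395 18.9833 [-0.95583175  0.67543559 -6.17747219]
mouth [0.51769925 0.29566591 0.21246517] rel scale [-0.00960684  0.01555677  0.        ]
```

View pics/s5.png

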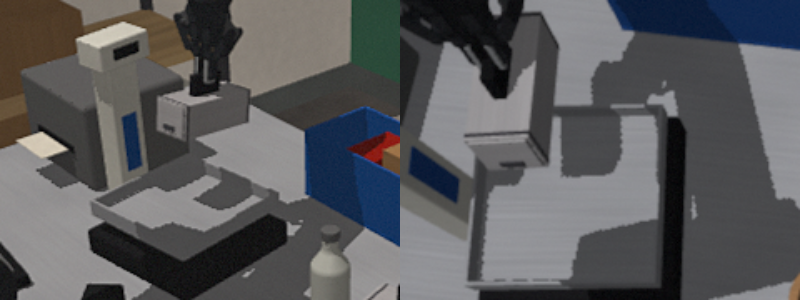

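The tin is near the pan's +y side in the views: mouth at top px ≈(125,159) and side px ≈(253,133). I'll triangulate the mouth to check.

```bash
python3 - <<'E'
from h import *
print(tri((125,159),(253,133)));print(plane("top",(125,159),.21),plane("top",(125,159),.245))
p,q=pose();print(q.inv().apply(tri((125,159),(253,133))[0]-p))
n=10
# target: tilt 8 -> 12 down over rows, TCP for mouth M
d=np.array([np.cos(np.radians(189)),np.sin(np.radians(189)),0])
for t,Mz in((0,.15),(-12,.135),(-40,.112)):
    Q=down(189,t);print(t,[ (np.array([.549,.285,Mz])-Q.apply([.078,0,k])).round(3) for k in(.0345,)])
E
```

```text
(array([0.52688381, 0.3106122 , 0.19708964]), np.float64(0.0035659486136296547))
[0.52130373 0.30508518 0.21      ] [0.51027782 0.28754403 0.245     ]
[0.06344158 0.01437419 0.04831057]
0 [array([0.626, 0.297, 0.184])]
-12 [array([0.617, 0.296, 0.185])]
-40 [array([0.586, 0.291, 0.189])]
```

```bash
cat >> h.py <<'E'
MO=np.array([.072,.007,.040])
def tilts(segs,start=None):
    """segs: (tilt,az,M,nrows)"""
    p,q=start or pose()
    for t,az,M,n in segs:
        m0=p+q.apply(MO);q0=q;v=(q0.inv()*down(az,t)).as_rotvec();rows=[]
        for i in range(1,n+1):
            q1=q0*R.from_rotvec(v*i/n);p1=m0+(np.array(M)-m0)*i/n-q1.apply(MO)
            rows.append([round(float(a),1) for a in q.inv().apply(p1-p)*100]+[round(float(a),1) for a in np.degrees((q.inv()*q1).as_rotvec())]+[0]);p,q=p1,q1
        print(rows)
E
python3 - <<'E'
from h import *
tilts([(-2,189,(.549,.285,.145),8),(-12,189,(.549,.285,.125),4),(-42,189,(.549,.285,.11),8)])
E
```

```text
[[-0.3, -0.3, 0.5, 0.0, -1.4, 0.2, 0], [-0.3, -0.3, 0.5, 0.0, -1.4, 0.2, 0], [-0.3, -0.3, 0.6, 0.0, -1.4, 0.2, 0], [-0.3, -0.3, 0.6, 0.0, -1.4, 0.2, 0], [-0.3, -0.3, 0.6, 0.0, -1.4, 0.2, 0], [-0.2, -0.3, 0.6, 0.0, -1.4, 0.2, 0], [-0.2, -0.3, 0.6, 0.0, -1.4, 0.2, 0], [-0.2, -0.3, 0.6, 0.0, -1.4, 0.2, 0]]
[[0.2, -0.0, 0.2, -0.0, -2.5, -0.0, 0], [0.2, 0.0, 0.2, 0.0, -2.5, 0.0, 0], [0.2, -0.0, 0.2, -0.0, -2.5, -0.0, 0], [0.3, 0.0, 0.2, -0.0, -2.5, 0.0, 0]]
[[0.3, 0.0, -0.3, 0.0, -3.7, -0.0, 0], [0.3, 0.0, -0.3, 0.0, -3.8, -0.0, 0], [0.3, -0.0, -0.3, 0.0, -3.8, -0.0, 0], [0.4, 0.0, -0.3, -0.0, -3.8, -0.0, 0], [0.4, -0.0, -0.3, 0.0, -3.8, 0.0, 0], [0.4, -0.0, -0.3, -0.0, -3.8, -0.0, 0], [0.4, -0.0, -0.3, 0.0, -3.7, 0.0, 0], [0.4, 0.0, -0.3, 0.0, -3.8, -0.0, 0]]
```

Emit:
move_arm(deltas=[[-0.3,-0.3,0.5,0,-1.4,0.2,0],[-0.3,-0.3,0.6,0,-1.4,0.2,0],[-0.3,-0.3,0.6,0,-1.4,0.2,0],[-0.3,-0.3,0.6,0,-1.4,0.2,0],[-0.3,-0.3,0.6,0,-1.4,0.2,0],[-0.2,-0.3,0.6,0,-1.4,0.2,0],[-0.2,-0.2,0.6,0,-1.4,0.2,0],[-0.2,0,0.3,0,-1,0.2,0]])

```text
clock: 19.75
eef_pos: [0.6157, 0.283, 0.187]
tool_rot: [0.015, -0.073, 0.997, 0.001]
force: [0.4, -0.5, -6.1]
finger_gap: 0.011
```

```bash
python3 - <<'E'
from h import *
p,q=pose();M=q.as_matrix();print(p,"az",np.degrees(np.arctan2(M[1,0],M[0,0])),"tilt",np.degrees(np.arcsin(M[2,0])),r.sense()["clock"],r.sense()["force"],"M",p+q.apply(MO))
tilts([(-12,189,(.549,.285,.125),4),(-42,189,(.549,.285,.11),8)])
E
```

```text
[0.61574303 0.28302642 0.18695437] az -171.66411365998724 tilt -1.7552591192270142 19.75 [ 0.37154226 -0.45281284 -6.06267223] M [0.54473027 0.27972496 0.14477276]
[[0.1, 0.1, 0.2, -0.0, -2.6, -0.2, 0], [0.1, 0.1, 0.2, -0.0, -2.6, -0.2, 0], [0.1, 0.1, 0.2, -0.0, -2.6, -0.2, 0], [0.1, 0.1, 0.2, -0.0, -2.6, -0.2, 0]]
[[0.3, 0.0, -0.3, 0.0, -3.7, -0.0, 0], [0.3, 0.0, -0.3, 0.0, -3.8, 0.0, 0], [0.3, -0.0, -0.3, 0.0, -3.8, -0.0, 0], [0.4, 0.0, -0.3, -0.0, -3.8, -0.0, 0], [0.4, -0.0, -0.3, 0.0, -3.8, 0.0, 0], [0.4, -0.0, -0.3, -0.0, -3.8, -0.0, 0], [0.4, -0.0, -0.3, 0.0, -3.7, 0.0, 0], [0.4, 0.0, -0.3, 0.0, -3.8, -0.0, 0]]
```

Emit:
move_arm(deltas=[[0.1,0.1,0.2,0,-2.6,-0.2,0],[0.1,0.1,0.2,0,-2.6,-0.2,0],[0.1,0.1,0.2,0,-2.6,0,0],[0.1,0,0.2,0,-2.6,0,0],[0.3,0,-0.3,0,-2.6,0,0],[0.3,0,-0.3,0,-2.5,0,0],[0.2,0,-0.2,0,-2.5,0,0],[0.2,0,-0.2,0,-2,0,0]])

```text
clock: 20.42
eef_pos: [0.5889, 0.2698, 0.1815]
tool_rot: [0.188, -0.067, 0.98, 0.011]
force: [-0.1, -0.5, -5.5]
finger_gap: 0.0112
```

```bash
python3 - <<'E'
from h import *
p,q=pose();M=q.as_matrix();print(p,"az",np.degrees(np.arctan2(M[1,0],M[0,0])),"tilt",np.degrees(np.arcsin(M[2,0])),r.sense()["clock"],r.sense()["force"],"M",p+q.apply(MO))
tilts([(-42,189,(.549,.285,.108),8)])
cv2.imwrite("pics/s6.png",np.hstack([cv2.resize(r.capture(n)[y:y+180,x:x+240,::-1],(400,300)) for n,x,y in(("side",150,50),("top",60,60))]))
E
```

```text
[0.58891676 0.26979227 0.18145519] az -172.11947433015982 tilt -21.698423389707024 20.4167 [-0.11301232 -0.48815184 -5.51679707] M [0.53636327 0.2694662  0.11765062]
[[0.1, 0.2, -0.1, -0.1, -2.5, -0.1, 0], [0.1, 0.2, -0.1, -0.1, -2.5, -0.1, 0], [0.1, 0.2, -0.1, -0.1, -2.5, -0.1, 0], [0.1, 0.2, -0.1, -0.1, -2.5, -0.1, 0], [0.1, 0.2, -0.1, -0.1, -2.5, -0.1, 0], [0.1, 0.2, -0.1, -0.1, -2.5, -0.1, 0], [0.1, 0.2, -0.1, -0.1, -2.5, -0.1, 0], [0.1, 0.2, -0.1, -0.1, -2.5, -0.1, 0]]
```

View pics/s6.png

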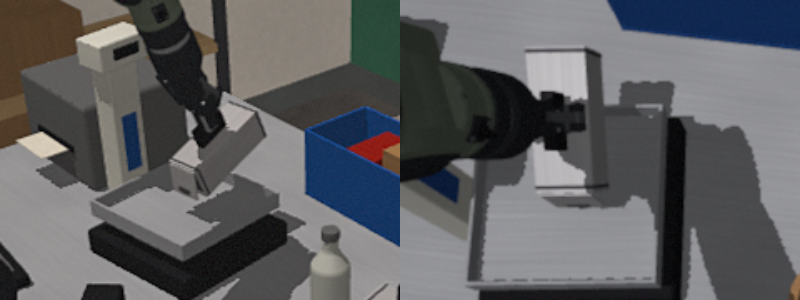

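Emit:
move_arm(deltas=[[0.2,0.2,-0.1,0,-2.6,0,0],[0.1,0.2,-0.1,0,-2.6,0,0],[0.1,0.2,-0.1,0,-2.6,0,0],[0.1,0.2,-0.1,0,-2.6,0,0],[0.1,0.2,-0.1,0,-2.6,0,0],[0.1,0.2,-0.1,0,-2.5,0,0],[0.1,0.1,-0.1,0,-2.5,0,0],[0,0,0,0,-1.5,0,0]])

```text
clock: 21.18
eef_pos: [0.5765, 0.2757, 0.1865]
tool_rot: [0.352, -0.06, 0.934, 0.022]
force: [0.4, 0.1, -3.7]
finger_gap: 0.0109
```

Emit:
move_arm(deltas=[[0,0,0,0,0,0,0],[0,0,0,0,0,0,0],[0,0,0,0,0,0,0],[0,0,0,0,0,0,0]])

```text
clock: 21.52
eef_pos: [0.5773, 0.2747, 0.1874]
tool_rot: [0.351, -0.059, 0.934, 0.022]
force: [0.9, 0.5, -4.3]
finger_gap: 0.011
```

```bash
python3 - <<'E'
from h import *
feel(189,5);p,q=pose();print("M",p+q.apply(MO))
cv2.imwrite("pics/s7.png",np.hstack([cv2.resize(r.capture(n)[y:y+180,x:x+240,::-1],(400,300)) for n,x,y in(("side",150,50),("top",60,60))]))
E
```

```text
F [ 0.94  0.02 -3.46] T [-0.152   1.0723  0.012 ] Tjaw 1.0829 sd 0.0597 clock 21.7667 tcp [0.5769 0.2747 0.1871] tilt -41.2 gap 0.011015885219991467
M [0.54846647 0.27808915 0.10955509]
```

View pics/s7.png

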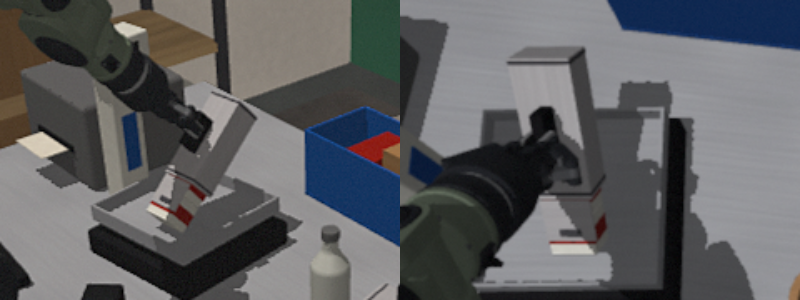

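Emit:
move_arm(deltas=[[-0.3,0,0.2,0,0,0,0],[-0.5,0,0.3,0,0,0,0],[-0.6,0,0.4,0,0,0,0],[-0.6,0,0.4,0,0,0,0],[-0.6,0,0.4,0,0,0,0],[-0.6,0,0.4,0,0,0,0],[-0.6,0,0.3,0,0,0,0],[-0.3,0,0.2,0,0,0,0]])

```text
clock: 22.53
eef_pos: [0.6292, 0.2815, 0.1946]
tool_rot: [0.351, -0.059, 0.934, 0.021]
force: [0.5, -0.1, -2.6]
finger_gap: 0.0109
```

```bash
python3 - <<'E'
from h import *
feel(189,5);p,q=pose();print("M",p+q.apply(MO))
cv2.imwrite("pics/s8.png",np.hstack([cv2.resize(r.capture(n)[y:y+180,x:x+240,::-1],(400,300)) for n,x,y in(("side",150,50),("top",60,60))]))
E
```

```text
F [ 0.49 -0.01 -2.63] T [-0.1299  1.0717 -0.015 ] Tjaw 1.0788 sd 0.0443 clock 22.7833 tcp [0.627  0.2812 0.1934] tilt -41.0 gap 0.010987648628677816
M [0.59835155 0.28441183 0.11594737]
```

View pics/s8.png

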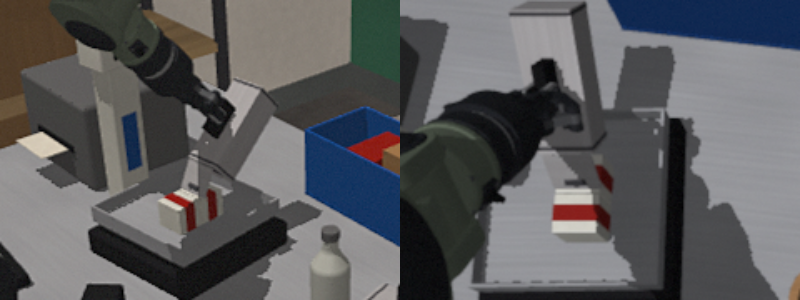

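Emit:
move_arm(deltas=[[-0.4,0,0.3,0,0,0,0],[-0.5,0,0.2,0,0,0,0],[-0.6,0,0.1,0,0,0,0],[-0.7,0,0,0,0,0,0],[-0.8,0,-0.2,0,0,0,0],[-1.0,0,-0.5,0,0,0,0],[-1.0,0,-0.7,0,0,0,0],[-0.6,0,-0.5,0,0,0,0]])

```text
clock: 23.55
eef_pos: [0.6621, 0.2856, 0.2408]
tool_rot: [0.348, -0.06, 0.935, 0.021]
force: [0.0, 0.0, -2.8]
finger_gap: 0.0111
```

```bash
python3 - <<'E'
from h import *
feel(189,5);p,q=pose();print("M",p+q.apply(MO))
print("level+up");plan(p+[-.03,-.01,.07],down(189,0),8,0)
I=np.ascontiguousarray(r.capture("top")[:,:,::-1]);J=np.ascontiguousarray(r.capture("side")[:,:,::-1])
for n,im,roi in(("top",I,(95,110,230,240)),("side",J,(200,130,330,210))):
    for b in blobs(im,roi,(0,0,90),(60,60,255),20): print(n,b)
E
```

```text
F [ 0.33 -0.36 -2.54] T [-0.139   1.0575 -0.0092] Tjaw 1.0663 sd 0.0926 clock 23.8 tcp [0.66   0.2851 0.2378] tilt -40.6 gap 0.01123232486517974
M [0.63070293 0.28807328 0.16053224]
level+up
[[-0.27, -0.08, -0.92, -0.1, 5.1, -0.2, 0], [-0.19, -0.08, -0.94, -0.1, 5.1, -0.2, 0], [-0.11, -0.08, -0.95, -0.1, 5.1, -0.2, 0], [-0.02, -0.08, -0.96, -0.1, 5.1, -0.2, 0], [0.06, -0.07, -0.96, -0.1, 5.1, -0.2, 0], [0.15, -0.07, -0.95, -0.1, 5.1, -0.2, 0], [0.23, -0.07, -0.93, -0.1, 5.1, -0.2, 0], [0.31, -0.07, -0.91, -0.1, 5.1, -0.2, 0]]
top (array([167.10699588, 163.03703704]), np.int32(243), ((167.0, 163.5), (9.0, 26.0), 90.0))
top (array([165., 187.]), np.int32(243), ((165.0, 187.0), (8.0, 26.0), 90.0))
side (array([269.62962963, 162.75925926]), np.int32(54), ((270.0000305175781, 163.00001525878906), (16.099689483642578, 3.5777084827423096), 26.56505012512207))
side (array([256.32142857, 169.28571429]), np.int32(56), ((256.60003662109375, 169.30001831054688), (15.652474403381348, 3.5777084827423096), 26.56505012512207))
```

Emit:
move_arm(deltas=[[-0.3,-0.1,-0.9,0,5,-0.2,0],[-0.2,-0.1,-0.9,0,5,-0.2,0],[-0.1,-0.1,-0.9,0,5,-0.2,0],[0,-0.1,-0.9,0,5,-0.2,0],[0,-0.1,-0.8,0,5,-0.2,0],[0.1,-0.1,-0.6,0,5,-0.2,0],[0.2,-0.1,-0.4,0,5,0,0],[0.2,0,-0.2,0,4,0,0]])

```text
clock: 24.57
eef_pos: [0.6199, 0.2716, 0.2782]
tool_rot: [-0.01, -0.076, 0.997, -0.009]
force: [1.3, 0.2, -2.9]
finger_gap: 0.0108
```

```bash
python3 - <<'E'
from h import *
p,q=pose();M=q.as_matrix();print(p,"az",np.degrees(np.arctan2(M[1,0],M[0,0])),"tilt",np.degrees(np.arcsin(M[2,0])),r.sense()["clock"])
ramp((.53,-.173,.245),down(103.2,0),20,0)
E
```

```text
[0.61985931 0.27155885 0.27818551] az -171.3472764304394 tilt 1.1800596069493465 24.5667
[[0.2, -0.6, 0.1, -0.0, -0.0, 1.3, 0], [0.4, -1.3, 0.1, -0.0, -0.0, 2.5, 0], [0.6, -1.9, 0.2, -0.1, -0.0, 3.8, 0], [0.6, -2.6, 0.3, -0.1, -0.0, 5.0, 0], [0.3, -2.6, 0.2, -0.1, -0.0, 5.0, 0], [0.1, -2.7, 0.2, -0.1, -0.0, 5.0, 0], [-0.1, -2.7, 0.2, -0.1, -0.0, 5.0, 0], [-0.4, -2.6, 0.2, -0.1, -0.0, 5.0, 0]]
[[-0.6, -2.6, 0.2, -0.1, -0.0, 5.0, 0], [-0.8, -2.5, 0.2, -0.1, -0.0, 5.0, 0], [-1.0, -2.5, 0.2, -0.1, -0.0, 5.0, 0], [-1.2, -2.4, 0.2, -0.1, -0.0, 5.0, 0], [-1.4, -2.2, 0.2, -0.1, -0.0, 5.0, 0], [-1.6, -2.1, 0.2, -0.1, -0.0, 5.0, 0], [-1.8, -2.0, 0.2, -0.1, -0.0, 5.0, 0], [-2.0, -1.8, 0.2, -0.1, -0.0, 5.0, 0]]
[[-2.1, -1.6, 0.2, -0.1, -0.0, 5.0, 0], [-1.7, -1.1, 0.1, -0.1, -0.0, 3.8, 0], [-1.2, -0.6, 0.1, -0.0, -0.0, 2.5, 0], [-0.6, -0.3, 0.0, -0.0, -0.0, 1.3, 0]]
```

Emit:
move_arm(deltas=[[0.2,-0.6,0.1,0,0,1.3,0],[0.4,-1.3,0.1,0,0,2.5,0],[0.6,-1.9,0.2,0,0,3.8,0],[0.6,-2.6,0.2,0,0,5,0],[0.3,-2.6,0.2,0,0,5,0],[0.1,-2.7,0.2,0,0,5,0],[-0.1,-2.7,0.2,0,0,5,0],[-0.4,-2.6,0.2,0,0,5,0]])

```text
clock: 25.23
eef_pos: [0.5882, 0.0999, 0.2554]
tool_rot: [-0.003, 0.219, 0.976, -0.012]
force: [1.3, -0.5, -2.9]
finger_gap: 0.011
```

Emit:
move_arm(deltas=[[-0.6,-2.6,0.1,0,0,5,0],[-0.8,-2.5,0.1,0,0,5,0],[-1.0,-2.5,0.1,0,0,5,0],[-1.2,-2.4,0.1,0,0,5,0],[-1.4,-2.2,0.1,0,0,5,0]])

```text
clock: 25.65
eef_pos: [0.5527, -0.0364, 0.2508]
tool_rot: [0.006, 0.436, 0.9, -0.012]
force: [0.2, -0.7, -3.0]
finger_gap: 0.0109
```

```bash
python3 - <<'E'
from h import *
p,q=pose();M=q.as_matrix();print(p,"az",np.degrees(np.arctan2(M[1,0],M[0,0])),"tilt",np.degrees(np.arcsin(M[2,0])),r.sense()["clock"])
plan((.53,-.165,.24),down(103.2,0),8,0)
E
```

```text
[ 0.55273927 -0.03641722  0.25084423] az 128.3250435075296 tilt -1.2645485619894032 25.65
[[-1.08, -1.22, 0.18, -0.1, 0.2, 3.1, 0], [-1.15, -1.16, 0.17, -0.1, 0.2, 3.1, 0], [-1.21, -1.09, 0.17, -0.1, 0.2, 3.1, 0], [-1.27, -1.02, 0.16, -0.1, 0.2, 3.1, 0], [-1.32, -0.95, 0.16, -0.1, 0.2, 3.1, 0], [-1.37, -0.88, 0.15, -0.1, 0.2, 3.1, 0], [-1.42, -0.8, 0.15, -0.1, 0.2, 3.1, 0], [-1.46, -0.72, 0.14, -0.1, 0.2, 3.1, 0]]
```

Emit:
move_arm(deltas=[[-1.4,-1.6,0.2,0,0.2,4,0],[-1.5,-1.5,0.2,0,0.2,4,0],[-1.5,-1.3,0.2,0,0.2,4,0],[-1.4,-1.0,0.2,0,0.2,3,0],[-1.3,-0.8,0.2,0,0.2,3,0],[-1.0,-0.5,0.1,0,0.2,2,0],[-0.6,-0.2,0,0,0,1,0],[0,0,0,0,0,0,0]])

```text
clock: 26.32
eef_pos: [0.5267, -0.1586, 0.2396]
tool_rot: [0.009, 0.606, 0.795, -0.006]
force: [-0.1, 0.1, -2.5]
finger_gap: 0.0107
```

```bash
python3 - <<'E'
from h import *
p,q=pose();M=q.as_matrix();print(p,"az",np.degrees(np.arctan2(M[1,0],M[0,0])),"tilt",np.degrees(np.arcsin(M[2,0])),r.sense()["clock"])
ramp((.527,-.1813,.075),down(102.7,0),10,0)
E
```

```text
[ 0.52673588 -0.15858889  0.23963369] az 105.37829332623907 tilt -1.2226441606497438 26.3167
[[-0.1, -0.0, 0.6, 0.0, 0.0, 0.1, 0], [-0.1, -0.0, 1.2, 0.0, 0.1, 0.2, 0], [-0.2, -0.1, 1.8, 0.0, 0.1, 0.3, 0], [-0.3, -0.1, 2.4, 0.0, 0.2, 0.4, 0], [-0.3, -0.1, 2.4, 0.0, 0.2, 0.4, 0], [-0.3, -0.1, 2.4, 0.0, 0.2, 0.4, 0], [-0.3, -0.1, 2.4, 0.0, 0.2, 0.4, 0], [-0.2, -0.1, 1.8, 0.0, 0.1, 0.3, 0]]
[[-0.2, -0.0, 1.2, 0.0, 0.1, 0.2, 0], [-0.1, -0.0, 0.6, 0.0, 0.0, 0.1, 0]]
```

Emit:
move_arm(deltas=[[-0.7,0,0.6,0,0.3,0.8,0],[-0.8,0,1.2,0,0.4,0.9,0],[-0.6,0,1.8,0,0.3,0.8,0],[0,0,2.0,0,0.2,0,0],[0,0,1.8,0,0,0,0],[0,0,1.4,0,0,0,0],[0,0,0.6,0,0,0,0],[0,0,0,0,0,0,0]])

```text
clock: 26.98
eef_pos: [0.5357, -0.1794, 0.1371]
tool_rot: [0.002, 0.623, 0.782, 0.002]
force: [-0.3, 0.1, -1.9]
finger_gap: 0.011
```

```bash
python3 - <<'E'
from h import *
p,q=pose();M=q.as_matrix();print(p,"az",np.degrees(np.arctan2(M[1,0],M[0,0])),"tilt",np.degrees(np.arcsin(M[2,0])),r.sense()["clock"])
plan((.527,-.1813,.0575),down(102.7,0),6,0)
E
```

```text
[ 0.53565932 -0.17940913  0.13707022] az 102.9312024999151 tilt 0.038377704183459066 26.9833
[[0.0, -0.16, 1.33, 0.1, -0.0, 0.0, 0], [0.0, -0.15, 1.33, 0.1, -0.0, 0.0, 0], [0.0, -0.15, 1.33, 0.1, -0.0, 0.0, 0], [0.0, -0.15, 1.33, 0.1, -0.0, 0.0, 0], [0.0, -0.15, 1.33, 0.1, -0.0, 0.0, 0], [0.0, -0.15, 1.33, 0.1, -0.0, 0.0, 0]]
```

Emit:
move_arm(deltas=[[0,-0.4,0.8,0,0,0,0],[0,-0.4,1.2,0,0,0,0],[0,-0.2,1.5,0,0,0,0],[0,-0.1,1.5,0,0,0,0],[0,0,1.2,0,0,0,0],[0,0,0.6,0,0,0,0],[0,0,0.2,0,0,0,0],[0,0,0,0,0,0,0]])

```text
clock: 27.65
eef_pos: [0.528, -0.183, 0.0658]
tool_rot: [0.005, 0.622, 0.783, 0.003]
force: [-0.2, 0.0, -2.7]
finger_gap: 0.0108
```

Emit:
move_arm(deltas=[[0,0,0.6,0,0.3,0,0],[0,0,0.5,0,0.2,0,0],[0,0,0.3,0,0,0,0],[0,0,0.2,0,0,0,0],[0,0,0.1,0,0,0,0]])

```text
clock: 28.07
eef_pos: [0.5308, -0.1843, 0.0501]
tool_rot: [0.004, 0.622, 0.783, 0.007]
force: [-0.7, -0.1, -3.2]
finger_gap: 0.0111
```

Emit:
move_arm(deltas=[[0,0,0.15,-0.5,0.5,0,0],[0,0,0.15,0,0,0,0],[0,0,0.1,0,0,0,0]])

```text
clock: 28.32
eef_pos: [0.5321, -0.1838, 0.0497]
tool_rot: [0.004, 0.622, 0.783, 0.014]
force: [-3.2, 1.0, 3.7]
finger_gap: 0.0105
```

Emit:
move_arm(deltas=[[0,0,0,0,0,0,0.15],[0,0,0,0,0,0,0.3],[0,0,0,0,0,0,0.6],[0,0,-1.5,0,0,0,0.6],[0,0,-2.5,0,0,0,0.6],[0,0,-2.5,0,0,0,0.6],[0,0,-2.5,0,0,0,0.6],[0,0,-2.5,0,0,0,0.6]])

```text
clock: 28.98
eef_pos: [0.5272, -0.1848, 0.1649]
tool_rot: [0.001, 0.622, 0.783, 0.015]
force: [0.8, -0.2, -0.0]
finger_gap: 0.0512
```

Emit:
move_arm(deltas=[[-3,-3,-3,0,0,0,0.6],[-3,-3,-3,0,0,0,0.6],[-3,-3,-2,0,0,0,0.6],[-2,-2,-1,0,0,0,0.6],[-1,-1,0,0,0,0,0.6],[0,0,0,0,0,0,0.6]])

```text
clock: 29.48
eef_pos: [0.4496, -0.321, 0.2488]
tool_rot: [0.011, 0.619, 0.785, 0.016]
force: [1.2, 0.2, 0.0]
finger_gap: 0.0511
```

```bash
python3 - <<'E'
from h import *
T,S=[np.ascontiguousarray(r.capture(n)[:,:,::-1]) for n in("top","side")]
cv2.imwrite("pics/end.png",np.hstack([cv2.resize(T[60:360,60:500],(400,273)),cv2.resize(S[120:360,180:480],(400,273))]))
bt=blobs(T,(350,145,440,275),(0,0,0),(45,45,45));bs=blobs(S,(330,215,425,285),(0,0,0),(45,45,45))
for b in bt+bs: print(b[0],b[1],b[2][1:])
print(r.sense()["clock"],pose()[0])
E
```

```text
[390.34 162.66] 300 ((10.049875259399414, 30.05012321472168), 84.2894058227539)
[398.22968198 205.68551237] 283 ((9.165818214416504, 31.583419799804688), 83.6598129272461)
[404.10752688 255.32616487] 279 ((8.584153175354004, 32.76633834838867), 83.9909896850586)
[399.80528053 229.75577558] 303 ((25.829126358032227, 12.98864459991455), 20.2248592376709)
[380.50887574 248.5295858 ] 338 ((28.96847152709961, 13.370063781738281), 21.801406860351562)
[355.08967391 270.01086957] 368 ((28.915014266967773, 14.03844928741455), 24.775142669677734)
29.5833 [ 0.45053811 -0.31865271  0.24826073]
```

View pics/end.png

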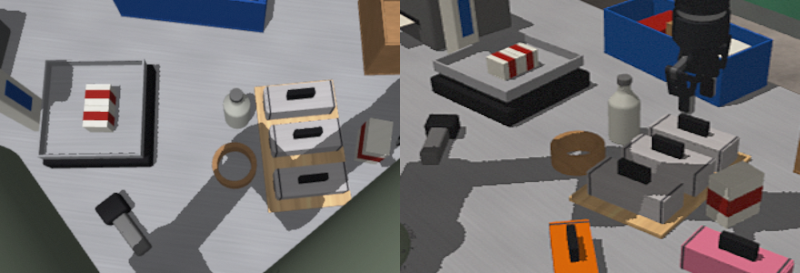

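```bash
python3 -c "
from bench import r
print(r.finish_job())"
```

```text
the job is handed in; nothing more can be done
None
```

The middle tin was the started one. I emptied it into the scale pan and handed the job in at about 29.6 s. The job reports no verdict.

**Finding it:** I lifted each tin and tilted it about 28° mouth-up. The nearest tin's torque changed by −0.003 N·m, so it is packed. The middle tin's changed by +0.070 N·m against about 0.08 expected. The far tin was not lifted, because the middle one had already shown the shift.

**Last checks:**
- **Pan:** The final pictures show the two-carton row lying flat in the pan and nothing else there. I did not read the pan's spring travel as a check.
- **Tins:** All three stand upright on the board. The middle one is about 5 mm from where it started.
- **Bystanders:** The tape roll, spray bottle and carton look undisturbed in those pictures; I did not measure them.

**What went wrong or disagreed:**
- My first grasp closed just above the rib. The camera showed the fingertips about 3 cm higher than the reported tool point, so I went lower and regripped; nothing was moved.
- The finger gap read 11 mm on the 14 mm rib.
- My predicted mouth position differed from the camera's by about 1.5 cm before the pour, so I averaged the two.
- The emptied tin weighed 2.5 to 2.9 N against about 3.2 N expected, which I put down to drift in the force reading.

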